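# Set the photometer's filter slide to its third click and take a reading

### The arm

A 6-joint arm with a two-finger parallel gripper is mounted at the origin on the work surface. World frame = base frame: x ahead of the robot, y to its left, z up, the work surface at z = 0. Lengths are in m, angles in rad, forces in N, time in s.
With the tool pointing down it reaches from about 0.3 to 0.75 m from the base axis. Payload 8.5 kg.
Tool frame: the origin (TCP) lies on the mounting face of the last link; the fingertips stand 166 mm ahead of it and the grasp point (between the pads) lies 147 mm ahead of it; z points along the fingers, y is the line along which they close (so a half turn about z gives the same grasp; the last joint's range is limited). The gripper opens to 88 mm and grips with 3 to 60 N. Pads are 18 mm wide; open, the fingers measure 123 mm over their backs; the gripper's body (75 mm by 187 mm) begins 45 mm behind the grasp point.
Start: joints at [-1.482, 0.381, 1.297, -0, 1.464, -0.215], TCP at [0.165, -0.525, 0.405] pointing down, gripper open.
Joint ranges: [-3.11, 3.11], [-0.89, 2.33], [0.22, 2.48], [-1.42, 4.56], [0.17, 2.85], [-2.88, 2.88]. Speed limits (rad/s): [2.39, 2.39, 3.14, 3.14, 3.14, 3.14].

### API

Orientations are given as a 3x3 rotation matrix whose columns are the frame's x, y, z axes.
In Python, from plant import env gives the robot as it stands.
- The arm moves only by the shell command python3 -m handwheel 'ROWS' [FORCE]. ROWS is JSON, a list of rows, each a list of 7 numbers: the shift along the tool's x, y, z scaled (see below), then the turn, a rotation vector about the tool's x, y, z scaled (see below), then the opening, from 0 (shut) to 1 (fully open). In form: [[tx, ty, tz, rx, ry, rz, fingers], ...]. A call has exactly 8 rows; each row is the pose to reach, as a shift and turn from the pose commanded when the call began, along the tool's axes at that moment, turning the shorter way round; what a row does not reach only later rows make up. The controller multiplies each number of a shift by 400 mm and each number of a turn by 180 degrees. A row lasts 1/10 s, in which the tool goes at most 50 mm and 8.59 degrees, less where a joint would pass 70% of its speed; a pose out of reach is approached as far as the arm can. A call with a number of a shift or a turn outside -1 to 1 is refused whole. A call with a gripper value outside its range is refused whole. The fingers move at their own pace and stop on an object; FORCE is the grip in N (left out, the last holds). Time passes only in rows, so rows that repeat a pose let the fingers close, or fill a call up. It gives the time, the measured TCP pose, the force, the opening and the grip force at its end, in the units of the state.
- env.state(): the state, without advancing time (a new reading comes with each control period).
- env.grab_frame(name): name is "scene" or "top" or "wrist"; returns a dict with "frame" (480x640x3 uint8, red, green, blue), "range_z" (480x640 float32, m along the optical axis (not along the pixel's ray), 0 where there is no reading), "mtx" (3x3 intrinsics, pixels), "k1" (the pictures are not rectified: a ray, as slopes to the right and down, at radius r is drawn at 1 + k1 r^2 times it, then the intrinsics apply), "xyz" and "orientation" of the camera in the world. Camera axes: x right, y down, z forward; pixel columns grow to the right and rows downward; lengths in m; the calibration is good to about 2 mm. A picture is of the moment at which its call begins.
- env.finish_job(): hands the job in; it is judged then, once.
The state is a dict: "time": time; "joints": joint angles; "qd": joint speeds; "effort": joint torques, N m; "eef_pos": TCP position; "eef_rot": TCP orientation; "contact_force": force on the tool from outside, world axes, zero at the start; "ft_torque": the same for the moment, N m; "width": finger opening in m; "grasp_force": force on a finger pad.
Only numpy, scipy, OpenCV 4.12 (cv2) and the standard library are available. Lean on these libraries where they do the work, as an engineer would, in place of code of your own. Each camera call takes 0.05 s, during which the arm holds its last target. There are 200 camera calls.

### The job

Push the photometer's filter lever along its slot from the parked end, feeling it click from stop to stop, and leave it settled in the third click after the parked one without ever running on to the fourth. Then press the read key right down and let it come back up. Do it all by pushing with the fingertips, squeezing and lifting nothing, and leave the tube rack, the jar and the tip box where they stand.

Things in the scene. Friction and masses are not known exactly. Their poses are not given: they have to be found in the camera images.
- photometer: Bench photometer, fixed: white case on a green skirt, 240 (x) x 320 (y) mm. Origin: centre of its underside on the bench, z up, operator's front to -x; yaw within 0.5 rad of the world's. The front part of its top is a flat deck 75 mm above the bench with the lever and the key; the rear (x from 10 mm to 116 mm) is raised to 97 mm.
- filter_lever (a joint): Lever travel along its slot, m, to the photometer's +y. Starts at 0, parked in a detent at the slot's -y end. Further detents every 15 mm: first click 0.015, second 0.030, third 0.045, fourth 0.060, last 0.075. Each takes 4 to 7 N to leave; just past midway to the next the lever jumps ahead into it by itself and the push falls to nothing (it may hang if left within 1 mm of midway). In a detent it rests within 1 mm.
- filter_lever_top (a point): Centre of the top of the lever's cap, 113 mm above the bench; moves with the lever. Cap: black block 26 (photometer x) x 16 (y) x 26 mm high, rounded edges, on a 6 mm steel stem, its underside 12 mm above the deck. Parked, it lies at (-0.045, -0.100, 0.113) m in the photometer's frame, with 50 mm of bare deck beyond it to -y and none of the other controls along its slot.
- read_key (a joint): Press of the read key, in m: 0 released, 0.006 fully down; a spring pushes it back up. About 5 N holds it fully down.
- read_key_top (a point): Centre of the top of the read key, a round grey push button of 28 mm diameter in a grey housing, the only button on the deck, at (-0.055, 0.095) m in the photometer's frame; pressed straight down.
- tube_rack: Bystander, loose: yellow rack 70 x 130 mm with eight capped tubes, 92 mm high, on the bench beside the photometer. Origin: centre of its underside.
- specimen_jar: Bystander, loose: small pale jar with a white lid, 48 mm diameter, 55 mm high, on the bench beside the photometer. Origin: centre of its underside.
- tip_box: Bystander, loose: blue box with clear lid, 72 x 102 mm, 63 mm high, on the bench beside the photometer. Origin: centre of its underside.

How it is judged:
By the outcome, as a careful person would: the job done as asked, in the order asked, and still so for the second after the job is handed in, with the robot touching nothing.
It also fails if it takes over 69 s, if anything falls off the work surface, if the arm or the gripper's body presses on something with over 40 N, if the wrist force passes 120 N, or if a joint passes its speed limit or range.

## Working session

There is one attempt and no reset: what is moved stays moved. The work goes in short steps, Python scripts to look and compute and a shell command to move; the robot and the scene stay as the last step left them, time stands still between calls to the robot, and variables do not carry over. Pictures are saved under pics/ and viewed, at most 10 in all, crops included, and the job is handed in when it is done.

```bash
ls; mkdir -p pics; cat > h.py <<'E'
import numpy as np, cv2
from plant import env
def snap(n,f=None):
    g=env.grab_frame(n)
    if f: cv2.imwrite('pics/'+f,g['frame'][:,:,::-1])
    return g
def ray(g,u,v):
    K=np.array(g['mtx']);k=g['k1']
    d=np.array([(u-K[0,2])/K[0,0],(v-K[1,2])/K[1,1]]);s=d.copy()
    for _ in range(20): s=d/(1+k*(s@s))
    return np.array(g['xyz']),np.array(g['orientation'])@np.array([s[0],s[1],1.])
def onplane(g,u,v,z):
    o,d=ray(g,u,v); return o+d*(z-o[2])/d[2]
def depthpt(g,u,v):
    o,d=ray(g,u,v); return o+d*g['range_z'][int(v),int(u)]
E
python3 - <<'E'
from h import *
snap('top','top.png');snap('scene','scene.png')
s=env.state();print(s)
E
```

```text
pics
{'time': 0.1, 'joints': array([-1.48228546e+00,  3.81139172e-01,  1.29812793e+00,  9.80531707e-06,
        1.46355287e+00, -2.15250427e-01]), 'qd': array([-1.23043097e-03, -1.79938774e-03, -2.33613982e-03,  2.00420815e-05,
       -9.94128425e-04, -1.05005652e-03]), 'effort': array([ 3.48554851e-03, -4.38656223e+01, -2.24912220e+01,  7.15006026e-02,
        3.42128996e-02, -7.25981067e-05]), 'eef_pos': array([ 0.16453338, -0.52478426,  0.40421295]), 'eef_rot': array([[ 9.54218524e-01,  2.99110347e-01, -9.87785044e-05],
       [ 2.99110240e-01, -9.54217778e-01,  1.22337680e-03],
       [ 2.71668453e-04, -1.19691446e-03, -9.99999247e-01]]), 'contact_force': array([0.79700493, 0.22299196, 0.41254035]), 'ft_torque': array([ 0.02797003,  0.05533579, -0.02277728]), 'grasp_force': 0.0, 'width': 0.08794493443156748}
```

View pics/top.png

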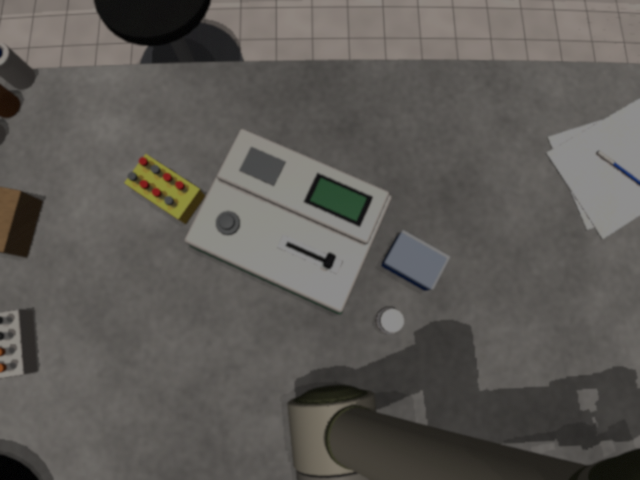

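View pics/scene.png

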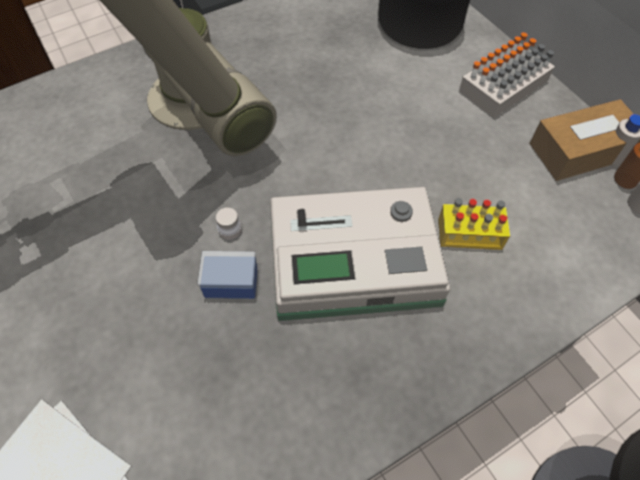

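The top view shows the lever cap at about (329,261), the key at (228,222), the front deck corners at (187,241) and (341,311), the jar at (391,320), the tip box at (415,260) and the rack at (165,187). In the scene view the cap is near (302,217) and the key near (402,210).

```bash
cat > m.py <<'E'
from h import *
g=snap('top'); h=snap('scene')
def blob(g,box,thr,lo=0):
    x0,y0,x1,y1=box; G=cv2.cvtColor(g['frame'],cv2.COLOR_RGB2GRAY)[y0:y1,x0:x1]
    m=((G<thr)&(G>=lo)).astype(np.uint8); n,l,st,c=cv2.connectedComponentsWithStats(m)
    i=1+np.argmax(st[1:,4]); return c[i]+[x0,y0],st[i]
kt,_=blob(g,(212,206,246,240),140);ks,_=blob(h,(386,197,418,225),140)
print('key',kt,ks,depthpt(g,*kt),depthpt(h,*ks))
# two-view triangulation
def tri(a,b):
    (o,d),(p,e)=a,b; A=np.stack([d,-e],1); t=np.linalg.lstsq(A,p-o,rcond=None)[0]
    return (o+t[0]*d+p+t[1]*e)/2, np.linalg.norm(o+t[0]*d-p-t[1]*e)
print('tri',tri(ray(g,*kt),ray(h,*ks)))
# point cloud in lever region from depth, cap top z>.1
def cloud(g,box,zlo,zhi):
    x0,y0,x1,y1=box
    P=np.array([depthpt(g,u,v) for v in range(y0,y1) for u in range(x0,x1)])
    return P[(P[:,2]>zlo)&(P[:,2]<zhi)]
for n,q,b in (('top',g,(310,240,350,285)),('scene',h,(285,200,325,240))):
    P=cloud(q,b,.105,.125); print(n,len(P),P.mean(0) if len(P) else '',P.min(0),P.max(0))
print('rects')
W=(g['frame'].min(2)>150).astype(np.uint8)
c=max(cv2.findContours(W,0,1)[0],key=cv2.contourArea); r=cv2.minAreaRect(c);
bp=cv2.boxPoints(r); print(bp)
for p in bp: print(onplane(g,*p,.075)[:2],onplane(g,*p,.097)[:2])
print('cap px', blob(g,(316,250,345,275),60))
for nm,u,v,z in (('jar',391,320,.055),('tip',415,260,.063),('rack',165,187,.09)): print(nm,onplane(g,u,v,z))
# deck yaw by depth: deck points z in .07-.08 and raised .09-.102
P=cloud(g,(180,120,400,320),.070,.080);R=cloud(g,(180,120,400,320),.092,.101)
for Q in (P,R):
    q=(Q[:,:2]*1000).astype(np.float32); r=cv2.minAreaRect(q);print(r,len(Q),np.median(Q[:,2]))
E
python3 m.py
```

```text
key [228.3874669  222.45278023] [401.02266289 211.47592068] [0.58227645 0.19867446 0.09634929] [0.59375061 0.19335961 0.09533461]
tri (array([0.58583776, 0.20172014, 0.0792365 ]), np.float64(0.00010734748795155225))
top 136 [0.5112125  0.02272243 0.11211749] [0.49823848 0.01183633 0.10729255] [0.52490712 0.03286474 0.11672281]
scene 101 [0.51351859 0.01878874 0.11199264] [0.49660505 0.00882742 0.10642501] [0.52584184 0.02978207 0.11663847]
rectsTraceback (most recent call last):
  File "m.py", line 23, in <module>
    c=max(cv2.findContours(W,0,1)[0],key=cv2.contourArea); r=cv2.minAreaRect(c);
ValueError: max() iterable argument is empty
```

```bash
sed -i '/^W=/,/^for p in bp/d;/^print(.cap px/d' m.py; python3 m.py | tail -6
```

```text
rects
jar [ 0.40647714 -0.08904039  0.055     ]
tip [ 0.51377832 -0.13636773  0.063     ]
rack [0.65135931 0.31659967 0.09      ]
((603.6151123046875, 114.32356262207031), (360.13653564453125, 234.92950439453125), 64.81922912597656) 11821 0.07491444512082035
((626.8359375, 108.38423156738281), (353.7315979003906, 184.9495849609375), 65.01154327392578) 8791 0.09727420966314215
```

```bash
cat >> h.py <<'E'
def goto(x,y,z,deg):
    "shift/turn units to TCP x,y,z with tool x at world angle deg, pointing down"
    s=env.state();R=np.array(s['eef_rot']);t=np.radians(deg)
    T=np.array([[np.cos(t),np.sin(t),0],[np.sin(t),-np.cos(t),0],[0,0,-1]])
    from scipy.spatial.transform import Rotation as Ro
    print('shift',np.round(R.T@(np.array([x,y,z])-s['eef_pos'])/.4,4),'turn',np.round(Ro.from_matrix(R.T@T).as_rotvec()/np.pi,4),'t',s['time'],'F',np.round(s['contact_force'],1))
E
python3 -c "
from h import *
goto(.33,-.25,.405,65.5);goto(.498,-.011,.405,65.5)"
```

```text
shift [ 0.6002 -0.5318 -0.0008] turn [-1.000e-04 -1.000e-04 -2.672e-01] t 0.3 F [-0.2  0.3  0.1]
shift [ 1.1797e+00 -9.7630e-01 -5.0000e-04] turn [-1.000e-04 -1.000e-04 -2.672e-01] t 0.3 F [-0.2  0.3  0.1]
```

```bash
python3 -m handwheel '[[0.6,-0.53,0,0,0,-0.267,0],[0.6,-0.53,0,0,0,-0.267,0],[0.6,-0.53,0,0,0,-0.267,0],[0.6,-0.53,0,0,0,-0.267,0],[0.6,-0.53,0,0,0,-0.267,0],[0.6,-0.53,0,0,0,-0.267,0],[0.6,-0.53,0,0,0,-0.267,0],[0.6,-0.53,0,0,0,-0.267,0]]'
python3 -c "
from h import *
goto(.498,-.011,.405,65.5)"
```

```text
time: 1.1
eef_pos: [0.3309, -0.2487, 0.405]
eef_rot: [[0.412, 0.911, 0.0], [0.911, -0.412, -0.0], [0.0, 0.0, -1.0]]
contact_force: [0.5, -0.1, 0.1]
width: 0.0264
grasp_force: 0.0
shift [7.135e-01 1.361e-01 1.000e-04] turn [ 0.0001 -0.      0.001 ] t 1.1 F [ 0.5 -0.1  0.1]
```

```bash
python3 -m handwheel '[[0.7135,0.136,0,0,0,0.001,0],[0.7135,0.136,0,0,0,0.001,0],[0.7135,0.136,0,0,0,0.001,0],[0.7135,0.136,0,0,0,0.001,0],[0.7135,0.136,0,0,0,0.001,0],[0.7135,0.136,0,0,0,0.001,0],[0.7135,0.136,0,0,0,0.001,0],[0.7135,0.136,0,0,0,0.001,0]]'
python3 -c "
from h import *
g=snap('wrist','w1.png');print(g['xyz'],g['orientation'])
snap('top','t2.png')
goto(.498,-.011,.405,65.5)"
```

```text
time: 1.9
eef_pos: [0.4984, -0.0142, 0.4043]
eef_rot: [[0.418, 0.909, -0.001], [0.909, -0.418, -0.0], [-0.001, -0.001, -1.0]]
contact_force: [0.6, 0.0, -0.1]
width: 0.0004
grasp_force: 0.0
[0.53076764 0.05463219 0.38269092] [[ 9.08938542e-01 -3.98280750e-01 -1.23301141e-01]
 [-4.16930003e-01 -8.68505124e-01 -2.68082492e-01]
 [-3.15576324e-04  2.95078454e-01 -9.55472975e-01]]
shift [ 0.0093 -0.004  -0.0009] turn [-0.0001  0.0001 -0.0017] t 2.0 F [ 0.2 -0.4  0.1]
```

View pics/w1.png

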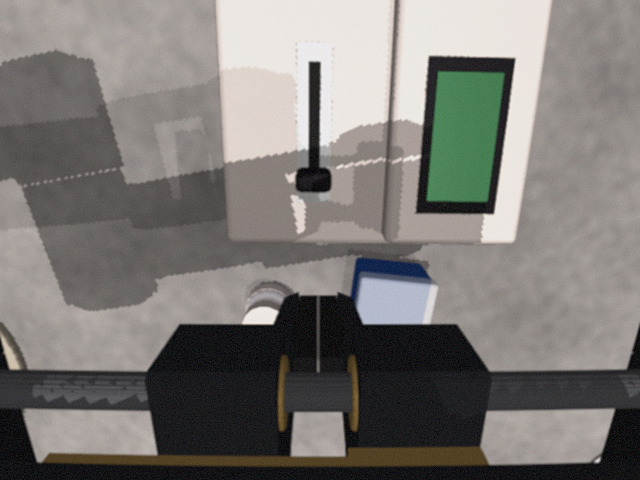

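The wrist view shows the cap around (314,180), the slot running straight up to (314,62), the closed fingertips at (318,300), and the jar and the tip box below the photometer's edge.

```bash
cat > w.py <<'E'
from h import *
g=snap('wrist')
G=g['frame'].max(2)
pts=[]
for v in range(75,150,5):
    r=np.where(G[v,300:328]<60)[0]+300
    if len(r): pts.append(onplane(g,r.mean(),v,.075)[:2])
pts=np.array(pts); d=np.linalg.svd(pts-pts.mean(0))[2][0]; d*=np.sign(d[1]); print('slot ang',np.degrees(np.arctan2(d[1],d[0])),len(pts),pts[0],pts[-1])
R=env.state()['eef_rot']
P=np.array([depthpt(g,u,v) for v in range(155,200) for u in range(285,345)])
P=P[(P[:,2]>.108)&(P[:,2]<.118)]
n=np.array([d[1],-d[0]])
a=P[:,:2]@d; b=P[:,:2]@n
print(len(P),'along',a.min(),a.max(),'across',b.min(),b.max(),'slot across',pts.mean(0)@n)
m=(np.percentile(a,[1,99]).mean()); print('cap centre',m*d+(pts.mean(0)@n)*n, np.median(P[:,2]))
ys,xs=np.where(G[155:200,285:345]<50); print('black box',xs.min()+285,xs.max()+285,ys.min()+155,ys.max()+155)
q=onplane(g,314,ys.max()+155.5,.113); print('-y top edge along',q[:2]@d, 'TCP along',env.state()['eef_pos'][:2]@d,'across',env.state()['eef_pos'][:2]@n)
E
python3 w.py
```

```text
slot ang 64.7916704293879 15 [0.54273803 0.08714703] [0.52108984 0.04147964]
756 along 0.22976629399580084 0.24541394417387843 across 0.4410821333599369 0.4660103589495013 slot across 0.45398123085742337
cap centre [0.51182508 0.02136658] 0.11086037440216018
black box 296 330 155 189
-y top edge along 0.23092544369748097 TCP along 0.1983638484771975 across 0.4568048397662946
```

```bash
python3 -c "
from h import *
goto(.4971,-.0100,.263,64.8)"
```

```text
shift [ 0.0109 -0.0069  0.3544] turn [-0.      0.0001  0.002 ] t 2.05 F [-0.2  0.   0.5]
```

```bash
python3 -m handwheel '[[0.011,-0.007,0.06,0,0,0.002,0],[0.011,-0.007,0.13,0,0,0.002,0],[0.011,-0.007,0.2,0,0,0.002,0],[0.011,-0.007,0.27,0,0,0.002,0],[0.011,-0.007,0.32,0,0,0.002,0],[0.011,-0.007,0.345,0,0,0.002,0],[0.011,-0.007,0.354,0,0,0.002,0],[0.011,-0.007,0.354,0,0,0.002,0]]'
cat > p.py <<'E'
from h import *
import sys
g=snap('wrist',sys.argv[1] if len(sys.argv)>1 else None)
d=np.array([.4258,.9048]);n=np.array([.9048,-.4258])
s=env.state();e=s['eef_pos'][:2]
print('tip-contact s mm',round((e@d-.2206)*1000,1),'across',round((e@n-.454)*1000,1),'push',np.round(s['contact_force'][:2]@d,1),'z',s['eef_pos'][2])
G=g['range_z']
P=np.array([depthpt(g,u,v) for v in range(0,480,2) for u in range(200,440,2)])
a=P[:,:2]@d;b=P[:,:2]@n
k=(P[:,2]>.106)&(P[:,2]<.118)&(abs(b-.454)<.016)&(a>e@d+.0095)&(a<.36)
if k.sum()>5: print('cap n',k.sum(),'lever mm',round((np.percentile(a[k],[2,98]).mean()-.2376)*1000,1),'far edge',round((np.percentile(a[k],98)-.2456)*1000,1))
E
python3 p.py w2.png
```

```text
time: 2.85
eef_pos: [0.4975, -0.009, 0.2635]
eef_rot: [[0.425, 0.905, 0.001], [0.905, -0.425, -0.0], [0.0, 0.001, -1.0]]
contact_force: [-0.5, -0.8, 1.0]
width: 0.0002
grasp_force: 0.0
tip-contact s mm -16.8 across -0.0 push 0.1 z 0.26392931480127757
cap n 862 lever mm -8.2 far edge -0.5
```

View pics/w2.png

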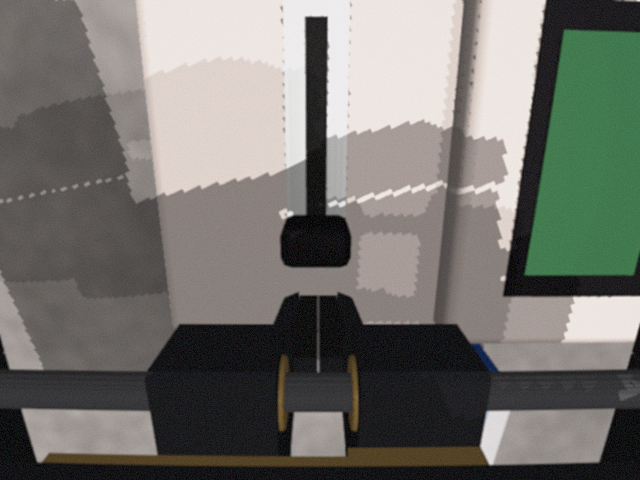

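Aligned: cap at (316,240), fingertips at (318,300) centred behind it. Now I'll approach and push in small steps.

```bash
python3 -m handwheel '[[0.006,0,0,0,0,0,0],[0.012,0,0,0,0,0,0],[0.018,0,0,0,0,0,0],[0.024,0,0,0,0,0,0],[0.030,0,0,0,0,0,0],[0.035,0,0,0,0,0,0],[0.0375,0,0,0,0,0,0],[0.0375,0,0,0,0,0,0]]' | grep force; python3 p.py
python3 -m handwheel '[[0.002,0,0,0,0,0,0],[0.003,0,0,0,0,0,0],[0.004,0,0,0,0,0,0],[0.005,0,0,0,0,0,0],[0.006,0,0,0,0,0,0],[0.007,0,0,0,0,0,0],[0.0075,0,0,0,0,0,0],[0.0075,0,0,0,0,0,0]]' | grep force; python3 p.py
```

```text
contact_force: [0.3, 0.1, 0.4]
grasp_force: 0.2
tip-contact s mm -1.5 across -0.3 push -0.7 z 0.26313678619351955
cap n 823 lever mm -0.1 far edge 0.1
contact_force: [-2.3, -5.2, 1.6]
grasp_force: 2.6
tip-contact s mm 1.4 across -0.4 push -4.6 z 0.26314152391617796
cap n 815 lever mm 2.5 far edge 2.8
```

```bash
python3 -m handwheel '[[0.001,0,0,0,0,0,0],[0.002,0,0,0,0,0,0],[0.003,0,0,0,0,0,0],[0.004,0,0,0,0,0,0],[0.005,0,0,0,0,0,0],[0.006,0,0,0,0,0,0],[0.007,0,0,0,0,0,0],[0.0075,0,0,0,0,0,0]]' | grep force; python3 p.py
python3 -m handwheel '[[0.001,0,0,0,0,0,0],[0.002,0,0,0,0,0,0],[0.003,0,0,0,0,0,0],[0.004,0,0,0,0,0,0],[0.005,0,0,0,0,0,0],[0.006,0,0,0,0,0,0],[0.007,0,0,0,0,0,0],[0.0075,0,0,0,0,0,0]]' | grep force; python3 p.py
```

```text
contact_force: [-1.6, -3.0, 0.7]
grasp_force: 1.4
tip-contact s mm 4.6 across -0.4 push -2.2 z 0.26312875017052184
cap n 813 lever mm 5.9 far edge 6.1
contact_force: [-0.0, 0.5, 0.4]
grasp_force: 0.0
tip-contact s mm 7.6 across -0.4 push 1.0 z 0.2631596468574819
cap n 831 lever mm 11.5 far edge 14.4
```

First click (about 14.5 mm). Continuing to the second.

```bash
python3 -m handwheel '[[0.003,0,0,0,0,0,0],[0.006,0,0,0,0,0,0],[0.009,0,0,0,0,0,0],[0.012,0,0,0,0,0,0],[0.015,0,0,0,0,0,0],[0.018,0,0,0,0,0,0],[0.021,0,0,0,0,0,0],[0.023,0,0,0,0,0,0]]' | grep force; python3 p.py
python3 -m handwheel '[[0.001,0,0,0,0,0,0],[0.002,0,0,0,0,0,0],[0.003,0,0,0,0,0,0],[0.004,0,0,0,0,0,0],[0.005,0,0,0,0,0,0],[0.006,0,0,0,0,0,0],[0.007,0,0,0,0,0,0],[0.0085,0,0,0,0,0,0]]' | grep force; python3 p.py
```

```text
contact_force: [-2.1, -5.2, 1.2]
grasp_force: 2.8
tip-contact s mm 16.6 across -0.4 push -4.8 z 0.2631670941300508
cap n 810 lever mm 17.5 far edge 17.6
contact_force: [0.3, -0.9, 0.4]
grasp_force: 0.8
tip-contact s mm 20.3 across -0.4 push -1.3 z 0.2631513489469416
cap n 822 lever mm 21.4 far edge 21.6
```

```bash
python3 -m handwheel '[[0.001,0,0,0,0,0,0],[0.002,0,0,0,0,0,0],[0.003,0,0,0,0,0,0],[0.004,0,0,0,0,0,0],[0.005,0,0,0,0,0,0],[0.006,0,0,0,0,0,0],[0.007,0,0,0,0,0,0],[0.0075,0,0,0,0,0,0]]' | grep force; python3 p.py
```

```text
contact_force: [-0.4, -0.1, 0.1]
grasp_force: 0.0
tip-contact s mm 23.2 across -0.4 push -0.3 z 0.2631354970949862
cap n 836 lever mm 26.8 far edge 29.3
```

Second click. The same again towards the third, with finer steps near midway.

```bash
python3 -m handwheel '[[0.003,0,0,0,0,0,0],[0.006,0,0,0,0,0,0],[0.009,0,0,0,0,0,0],[0.012,0,0,0,0,0,0],[0.015,0,0,0,0,0,0],[0.018,0,0,0,0,0,0],[0.020,0,0,0,0,0,0],[0.022,0,0,0,0,0,0]]' | grep force; python3 p.py
python3 -m handwheel '[[0.001,0,0,0,0,0,0],[0.002,0,0,0,0,0,0],[0.003,0,0,0,0,0,0],[0.004,0,0,0,0,0,0],[0.005,0,0,0,0,0,0],[0.006,0,0,0,0,0,0],[0.007,0,0,0,0,0,0],[0.0085,0,0,0,0,0,0]]' | grep force; python3 p.py
```

```text
contact_force: [-2.3, -5.7, 1.9]
grasp_force: 2.8
tip-contact s mm 31.7 across -0.4 push -5.3 z 0.26316270124742136
cap n 807 lever mm 32.7 far edge 32.9
contact_force: [-0.1, -0.0, -0.8]
grasp_force: 0.5
tip-contact s mm 35.6 across -0.5 push -0.7 z 0.2631459479411883
cap n 821 lever mm 36.8 far edge 37.1
```

```bash
python3 -m handwheel '[[0.001,0,0,0,0,0,0],[0.002,0,0,0,0,0,0],[0.003,0,0,0,0,0,0],[0.004,0,0,0,0,0,0],[0.005,0,0,0,0,0,0],[0.006,0,0,0,0,0,0],[0.007,0,0,0,0,0,0],[0.0075,0,0,0,0,0,0]]' | grep force; python3 p.py
```

```text
contact_force: [0.3, -0.2, -0.6]
grasp_force: 0.0
tip-contact s mm 38.3 across -0.5 push 0.6 z 0.263150666140582
cap n 823 lever mm 41.9 far edge 44.4
```

Third click reached: lever at about 44.4 mm and no force left. Next I'll back off, rise and head for the key, opening the fingers so that one finger alone can press.

```bash
python3 -m handwheel '[[-0.02,0,0,0,0,0,0],[-0.04,0,0,0,0,0,0],[-0.05,0,0,0,0,0,0],[-0.05,0,-0.05,0,0,0,0],[-0.05,0,-0.12,0,0,0,0],[-0.05,0,-0.2,0,0,0,0],[-0.05,0,-0.25,0,0,0,0],[-0.05,0,-0.25,0,0,0,0]]' | grep -v rot
python3 -c "
from h import *
goto(.547,.187,.363,64.8)"
```

```text
time: 12.2
eef_pos: [0.5121, 0.0227, 0.3656]
contact_force: [-0.5, 0.3, -0.2]
width: 0.0005
grasp_force: 0.0
shift [ 0.409  -0.0954  0.0065] turn [ 0.0016 -0.0004  0.0006] t 12.2 F [-0.5  0.3 -0.2]
```

```bash
python3 -m handwheel '[[0.05,-0.01,0,0,0,0,0.45],[0.13,-0.03,0,0,0,0,0.45],[0.22,-0.05,0,0,0,0,0.45],[0.3,-0.07,0,0,0,0,0.45],[0.36,-0.085,0,0,0,0,0.45],[0.4,-0.095,0,0,0,0,0.45],[0.409,-0.095,0,0,0,0,0.45],[0.409,-0.095,0,0,0,0,0.45]]' | grep -v rot
python3 - <<'E'
from h import *
g=snap('wrist','w3.png')
goto(.5858-.0287*.9048,.2021+.0287*.4258,.30,64.8)
P=np.array([depthpt(g,u,v) for v in range(0,480,2) for u in range(0,640,2)])
k=(np.hypot(P[:,0]-.5858,P[:,1]-.2021)<.022)&(P[:,2]>.078)
Q=P[k];print(np.round(np.histogram(Q[:,2],np.arange(.078,.112,.002)),3))
T=Q[Q[:,2]>.0935];print(len(T),T.mean(0),(T.max(0)+T.min(0))/2,T.max(0)-T.min(0))
g=snap('top','t3.png')
E
```

```text
time: 13.0
eef_pos: [0.5472, 0.187, 0.3625]
contact_force: [0.7, -0.2, 0.1]
width: 0.0397
grasp_force: 0.0
shift [ 0.0764 -0.0006  0.1568] turn [-0.0001  0.0002  0.0005] t 13.05 F [-0.1 -0.3  0.4]Traceback (most recent call last):
  File "<stdin>", line 6, in <module>
    return _wrapfunc(a, 'round', decimals=decimals, out=out)
    return _wrapit(obj, method, *args, **kwds)
    conv = _array_converter(obj)
ValueError: setting an array element with a sequence. The requested array has an inhomogeneous shape after 1 dimensions. The detected shape was (2,) + inhomogeneous part.
```

View pics/w3.png

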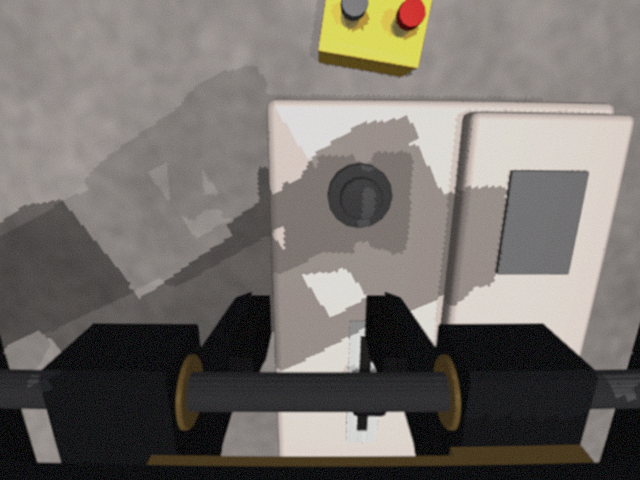

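The wrist view shows the key button at (360,195), about 20 px in radius, inside a housing ring of about 32 px radius. The fingers straddle to either side, and the rack lies beyond the photometer's edge.

```bash
python3 - <<'E'
from h import *
g=snap('wrist')
for u in range(322,400,5): print(u,np.round(depthpt(g,u,195)*1000,0),end=' ')
print()
G=cv2.medianBlur(cv2.cvtColor(g['frame'],cv2.COLOR_RGB2GRAY),3)
c=cv2.HoughCircles(G[140:250,300:420],cv2.HOUGH_GRADIENT,1,3,param1=60,param2=12,minRadius=14,maxRadius=40)
for q in c[0][:4]: print(q+[300,140,0],onplane(g,q[0]+300,q[1]+140,.096))
E
```

```text
322 [563. 211.  74.] 327 [566. 212.  84.] 332 [570. 211.  87.] 337 [572. 209.  84.] 342 [576. 209.  94.] 347 [579. 208.  96.] 352 [582. 207.  96.] 357 [584. 205.  96.] 362 [587. 204.  95.] 367 [590. 203.  95.] 372 [593. 201.  96.] 377 [596. 200.  96.] 382 [600. 196.  85.] 387 [603. 195.  86.] 392 [607. 190.  73.] 397 [610. 189.  73.] 
[357.5        194.5         32.09999847] [0.58482694 0.20560904 0.096     ]
[363.5 195.5  36. ] [0.58805492 0.20339082 0.096     ]
[361.5        192.5         29.70000076] [0.58765562 0.20571074 0.096     ]
[355.5 190.5  28. ] [0.58469113 0.20851086 0.096     ]
```

```bash
python3 -c "
from h import *
goto(.5604,.2151,.268,64.8)"
```

```text
shift [ 0.0794 -0.0004  0.2373] turn [-0.0001  0.0001  0.0004] t 13.1 F [-0.9 -0.2 -0. ]
```

```bash
python3 -m handwheel '[[0.04,0,0.02,0,0,0,0.45],[0.079,0,0.06,0,0,0,0.45],[0.079,0,0.12,0,0,0,0.45],[0.079,0,0.17,0,0,0,0.45],[0.079,0,0.21,0,0,0,0.45],[0.079,0,0.23,0,0,0,0.45],[0.079,0,0.237,0,0,0,0.45],[0.079,0,0.237,0,0,0,0.45]]' | grep -v rot
python3 -c "
from h import *
snap('wrist','w4.png');goto(.5604,.2151,.268,64.8)"
```

```text
time: 13.9
eef_pos: [0.5607, 0.216, 0.2684]
contact_force: [-0.5, 0.6, 0.4]
width: 0.0397
grasp_force: 0.0
shift [-0.0023  0.0003  0.0022] turn [ 0.0002 -0.0002  0.0006] t 13.95 F [-0.   0.8  0.3]
```

View pics/w4.png

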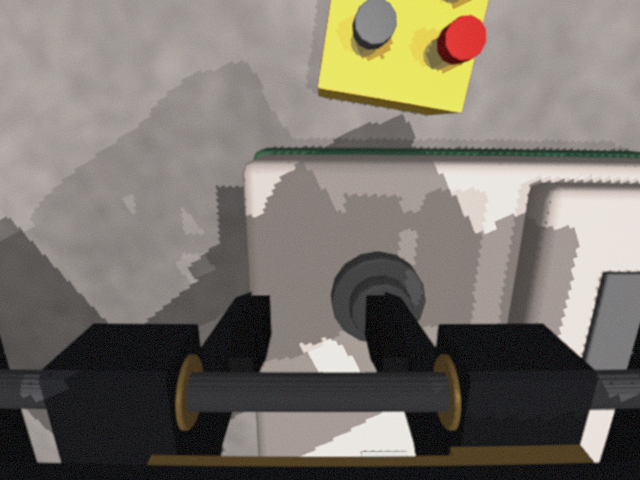

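The pressing finger, at (385,300), is over the button centred near (380,298), a little short along the push axis. I'll nudge it +3 mm, then press.

```bash
python3 -m handwheel '[[0.004,-0.002,0,0,0,0,0.45],[0.008,-0.003,0,0,0,0,0.45],[0.008,-0.003,0.003,0,0,0,0.45],[0.008,-0.003,0.006,0,0,0,0.45],[0.008,-0.003,0.010,0,0,0,0.45],[0.008,-0.003,0.014,0,0,0,0.45],[0.008,-0.003,0.017,0,0,0,0.45],[0.008,-0.003,0.017,0,0,0,0.45]]' | grep -v rot
```

```text
time: 14.75
eef_pos: [0.5607, 0.2193, 0.2616]
contact_force: [-0.5, -0.1, 3.7]
width: 0.0396
grasp_force: 1.2
```

```bash
python3 -m handwheel '[[0,0,0.002,0,0,0,0.45],[0,0,0.004,0,0,0,0.45],[0,0,0.006,0,0,0,0.45],[0,0,0.008,0,0,0,0.45],[0,0,0.01,0,0,0,0.45],[0,0,0.0105,0,0,0,0.45],[0,0,0.0105,0,0,0,0.45],[0,0,0.0105,0,0,0,0.45]]' | grep -v rot
```

```text
time: 15.55
eef_pos: [0.5607, 0.2194, 0.2574]
contact_force: [-1.7, -0.7, 4.7]
width: 0.0397
grasp_force: 2.4
```

```bash
python3 -m handwheel '[[0,0,0.001,0,0,0,0.45],[0,0,0.002,0,0,0,0.45],[0,0,0.003,0,0,0,0.45],[0,0,0.004,0,0,0,0.45],[0,0,0.005,0,0,0,0.45],[0,0,0.006,0,0,0,0.45],[0,0,0.006,0,0,0,0.45],[0,0,0.006,0,0,0,0.45]]' | grep -v rot
```

```text
time: 16.35
eef_pos: [0.5605, 0.2194, 0.2571]
contact_force: [-7.7, -2.1, 19.2]
width: 0.0396
grasp_force: 9.9
```

```bash
python3 - <<'E'
from h import *
g=snap('wrist','w5.png')
P=np.array([[*depthpt(g,u,v),u,v] for v in range(200,345,1) for u in range(320,440,1)])
r=np.hypot(P[:,0]-.5872,P[:,1]-.2055)
for a,b in ((0,.006),(.006,.010),(.010,.013),(.013,.015),(.015,.017),(.017,.020),(.024,.03)):
    k=(r>=a)&(r<b)&(P[:,2]<.1); print(a,k.sum(),np.round(np.percentile(P[k,2],[10,50,90]),4) if k.sum()>3 else '')
E
```

```text
0 0 
0.006 110 [0.0854 0.0906 0.0978]
0.01 1090 [0.0851 0.0885 0.0975]
0.013 641 [0.0848 0.0857 0.0895]
0.015 715 [0.0847 0.0854 0.0863]
0.017 1993 [0.0734 0.0837 0.0858]
0.024 2804 [0.0727 0.0734 0.0742]
```

View pics/w5.png

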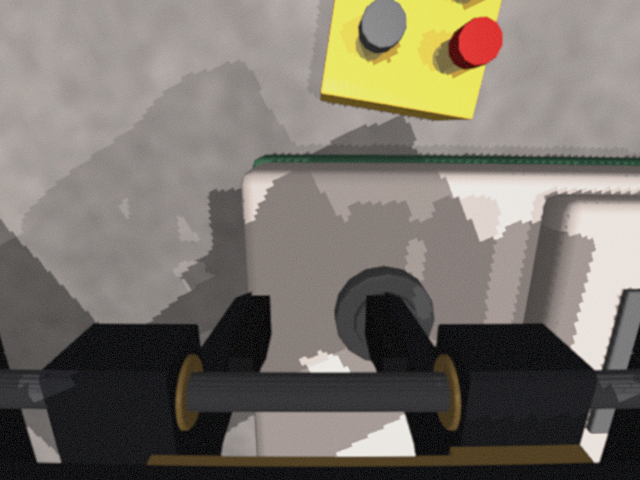

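The button's top now reads about 0.0895 m (was 0.0955) under 19 N, so it is fully down. I'll release it and retreat up.

```bash
python3 -m handwheel '[[0,0,-0.01,0,0,0,0.45],[0,0,-0.025,0,0,0,0.45],[0,0,-0.05,0,0,0,0.45],[0,0,-0.1,0,0,0,0.45],[0,0,-0.16,0,0,0,0.45],[0,0,-0.22,0,0,0,0.45],[-0.08,0,-0.24,0,0,0,0.45],[-0.08,0,-0.24,0,0,0,0.45]]' | grep -v rot
python3 - <<'E'
from h import *
g=snap('wrist')
P=np.array([depthpt(g,u,v) for v in range(100,300) for u in range(300,430)])
k=np.hypot(P[:,0]-.5872,P[:,1]-.2055)<.008
print('key z',np.median(P[k,2]),k.sum())
d=np.array([.4258,.9048]);n=np.array([.9048,-.4258])
for c in ('top','scene'):
    g=snap(c,c+'_end.png')
    P=np.array([depthpt(g,u,v) for v in range(150,330) for u in range(200,430)])
    a=P[:,:2]@d-.2376;b=P[:,:2]@n-.454
    k=(P[:,2]>.105)&(P[:,2]<.12)&(abs(b)<.02)&(a>-.02)&(a<.11); print(c,k.sum(),np.percentile(a[k],[2,50,98]) if k.sum() else '')
E
```

```text
time: 17.2
eef_pos: [0.5465, 0.1888, 0.3526]
contact_force: [-0.6, 0.1, 0.6]
width: 0.0395
grasp_force: 0.0
key z 0.09539884223363895 522
top 137 [0.03791968 0.04524035 0.05315062]
scene 112 [0.03510828 0.04267355 0.05050891]
```

View pics/scene_end.png

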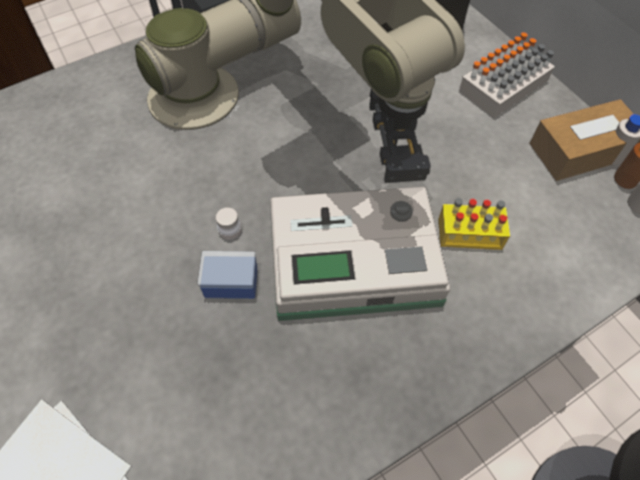

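The scene view shows the lever at about 45 mm (cap at (325,216)), the key back up (402,210), and the jar, box and rack where they were. The robot is touching nothing, so I'm handing in.

```bash
python3 -c "
from plant import env
print(env.finish_job())"
```

```text
the job is handed in; nothing more can be done
None
```

The job is handed in at about 17 s of the 69 s allowed: the lever sits in the third click (about 45 mm, never run on to the fourth), the read key was pressed fully down and came back up, and the rack, jar and tip box look unmoved in the final picture.

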